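# Lift the loaded dish caddy and hold it level

### The job

The soap dispenser is empty, so set the blue bar of soap, without dropping it, flat and square in the rectangular pocket of the wooden dish caddy where the caddy stands. Then pick the caddy up by its handle bar, keeping it level, and hold it still above its place, at least 12 cm clear of the counter, so that I can wipe underneath: finish while still holding it there, soap in its pocket, nothing else carrying it. Leave the tumbler, the dispenser and the spatula where they are.

Things in the scene. Friction and masses are not known exactly. Their poses are not given: they have to be found in the camera images.
- soap_center (a point): centre of the blue bar of soap, a solid block 90 x 50 x 30 mm (x, y, z) with slightly rounded edges, about 0.16 kg, lying flat on the counter to the left or the right of the caddy (the tumbler is on the other side). x is along its 90 mm length, z up.
- pocket (a point): centre of the floor of the caddy's rectangular pocket, which is 98 mm long (x) by 58 mm wide (y) and 10 mm deep, so the soap fits with 4 mm all round and stands 20 mm proud of the board. This floor is 8 mm above the caddy's underside. x points along the caddy away from the handle, z up, y along the handle bar.
- caddy: wooden dish caddy, loose, about 0.5 kg: a board 264 x 100 x 18 mm, origin at the centre of its underside, x along its length. The pocket is centred at x = +78 mm; an empty steel cup (68 mm across, top 52 mm above the underside) is fixed at x = -78 mm; across the middle (x = 0) stands an arched handle, 110 mm tall overall. With the soap in its pocket its balance point lies 5 to 20 mm from the handle, on the soap side.
- caddy_handle: the handle's dark wooden top bar, 14 mm thick (x, the direction to pinch it) by 100 mm long (y) by 26 mm tall (z), fixed to the caddy on two posts 12 mm wide at its ends, open beneath. Origin at the bar's centre, 97 mm above the caddy's underside. Axes as the caddy's.
- soap: the same bar of soap; origin at the centre of its underside.
- tumbler_center (a point): centre of the empty glass tumbler, 72 mm across and 105 mm tall, standing on the counter; to be left alone.
- tumbler: the same tumbler; origin at the centre of its underside.
- dispenser: empty white plastic push dispenser, 70 mm across, 168 mm tall, at the far edge of the counter; origin at the centre of its underside. Leave alone.
- spatula: steel spatula 280 mm long lying at the far edge of the counter; origin under its middle, x from handle to blade. Leave alone.
Things that resemble listed ones, but are neither listed nor needed, are in the scene too. There is more than one size of the soap; the job needs the smallest.

How it is judged:
On the way:
1. the soap lies flat and square in the caddy's pocket, let go, with the caddy still standing on the counter (x of soap_center in the frame of pocket between -0.006 and 0.006 m and y of soap_center in the frame of pocket between -0.006 and 0.006 m and z of soap_center in the frame of pocket between 0.011 and 0.018 m and angle between the x axis of soap_center and the x axis of pocket, either way round below 0.12 rad and angle between the z axis of soap_center and the z axis of pocket, either way round below 0.06 rad and contact force between the fingers and soap below 0.1 N and height (world z) of caddy below 0.008 m and angle between caddy's own z axis and vertical below 0.05 rad), for 0.2 s.
At the end, for the whole second after the job is handed in: The caddy hangs by its handle from the gripper, underside over 110 mm up, within 0.3 m of its start, tilted under 0.12 rad, still, touching nothing else; the soap is let go, down in the pocket (6 mm, 0.12 rad); tumbler, dispenser and spatula within 30 mm of their start (x of soap_center in the frame of pocket between -0.006 and 0.006 m and y of soap_center in the frame of pocket between -0.006 and 0.006 m and z of soap_center in the frame of pocket between 0.011 and 0.018 m and angle between the x axis of soap_center and the x axis of pocket, either way round below 0.12 rad and angle between the z axis of soap_center and the z axis of pocket, either way round below 0.06 rad and contact force between the fingers and soap below 0.1 N and distance of each of tumbler_center, dispenser, spatula from where it was at the start of the episode below 0.03 m and height (world z) of caddy above 0.11 m and angle between caddy's own z axis and vertical below 0.12 rad and linear speed of caddy below 0.03 m/s and angular speed of caddy below 0.2 rad/s and contact force between the fingers and caddy_handle above 1 N and contact force between caddy and tumbler below 0.1 N and contact force between caddy and dispenser below 0.1 N and contact force between caddy and spatula below 0.1 N and distance of caddy from where it was at the start of the episode below 0.3 m); the arm keeps its last pose, push and grip.
It fails at once if the tumbler, dispenser, or spatula was moved by more than 30 mm (distance of any of tumbler_center, dispenser, spatula from where it was at the start of the episode above 0.03 m).
It fails at once if the caddy was tilted by more than 0.3 rad (angle between caddy's own z axis and vertical above 0.3 rad).
It fails at once if the soap was dropped from more than 30 mm above the pocket floor (contact force between the fingers and soap below 0.02 N and z of soap_center in the frame of pocket above 0.045 m).
It also fails if it takes over 70 s, if anything falls off the work surface, if the arm or the gripper's body presses on something with over 40 N, if the wrist force passes 120 N, or if a joint passes its speed limit or range.

### The arm

A 6-joint arm with a two-finger parallel gripper is mounted at the origin on the work surface. World frame = base frame: x ahead of the robot, y to its left, z up, the work surface at z = 0. Lengths are in m, angles in rad, forces in N, time in s.
With the tool pointing down it reaches from about 0.25 to 0.775 m from the base axis. Payload 4 kg.
Tool frame: the origin (TCP) lies midway between the tips of the shut fingers; the grasp point (between the pads) lies 19 mm behind it; y points along the fingers, x is the direction in which the jaws open and shut, and the axes are right-handed (so a half turn about y gives the same grasp; the last joint's range is limited). The gripper opens to 94 mm and grips with 3 to 60 N. Pads are 16 mm wide; open, the fingers measure 119 mm over their backs; the gripper's body (75 mm by 177 mm) begins 78 mm behind the grasp point.
Start: joints at [1.136, 0.087, 1.371, -0, 1.684, -0.103], TCP at [0.179, 0.52, 0.206] pointing down, gripper open.
Joint ranges: [-3.1, 3.1], [-0.76, 2.03], [0.27, 2.55], [-1.08, 4.22], [0.17, 2.65], [-2.57, 2.57]. Speed limits (rad/s): [2.79, 2.79, 3.14, 3.14, 3.14, 3.14].

### API

Orientations are given as [roll, pitch, yaw] about the fixed x, y, z axes, in that order (R = Rz(yaw) Ry(pitch) Rx(roll)).
In Python, from bench import robot, snapshot, camera_info, ticket gives the robot as it stands.
- The arm moves only by the shell command python3 -m creep 'ROWS'. ROWS is JSON, a list of rows, each an object with "slide": the shift along the tool's x, y, z in mm, a list of three; "roll": the turn about the tool's y in degrees; "grip": the closure, from 0 (fully open) to 1 (shut). In form: [{"slide": [x, y, z], "roll": roll, "grip": grip}, ...]. A call has 1 to 20 rows; each row is the pose to reach, as a shift and turn from the pose commanded when the call began, along the tool's axes at that moment; what a row does not reach only later rows make up. A row lasts 1/12 s, in which the tool goes at most 41.7 mm and 7.16 degrees, less where a joint would pass 70% of its speed; a pose out of reach is approached as far as the arm can. A call with a gripper value outside its range is refused whole. The fingers move at their own pace and stop on an object; the grip force is fixed at half the most. Time passes only in rows, so rows that repeat a pose let the fingers close. It gives the time, the measured TCP pose, the force and the opening at its end, in the units of the state.
- robot.get_obs(): the state, without advancing time (a new reading comes with each control period).
- snapshot(name): name is "scene" or "top" or "wrist"; returns the picture (400x640x3 uint8, red, green, blue); there is no depth.
- camera_info(name): a dict with "fx", "fy", "cx", "cy" (pixels), "cam_to_world" (4x4, takes a point from camera to world coordinates). Camera axes: x right, y down, z forward; pixel columns grow to the right and rows downward; lengths in m; the calibration is good to about 2 mm. A picture is of the moment at which its call begins: read the wrist's pose just before it. camera_info takes no time and is no camera call; for the wrist camera it gives the pose at the moment of the call.
- ticket.close_job(): hands the job in, once; it reports no verdict.
The state is a dict: "time": time; "joint_positions": joint angles; "qvel": joint speeds; "joint_torque": joint torques, N m; "tool_pos": TCP position; "ee_rot": TCP orientation; "wrist_force": force on the tool from outside, world axes, zero at the start; "wrist_torque": the same for the moment, N m; "width": finger opening in m.
Only numpy, scipy, OpenCV 4.12 (cv2) and the standard library are available. Lean on these libraries where they do the work, as an engineer would, in place of code of your own. Each camera call takes 0.05 s, during which the arm holds its last target.

## Working session

There is one attempt and no reset: what is moved stays moved. The work goes in short steps, Python scripts to look and compute and a shell command to move; the robot and the scene stay as the last step left them, time stands still between calls to the robot, and variables do not carry over. Pictures are saved under pics/ and viewed, and the job is handed in when it is done.

```bash
mkdir -p pics; ls; python3 - <<'E'
from bench import robot, snapshot, camera_info
import cv2,numpy as np
o=robot.get_obs()
for k,v in o.items(): print(k,np.round(v,4))
for n in ("scene","top","wrist"):
    i=camera_info(n); print(n,i['fx'],i['fy'],i['cx'],i['cy']);print(np.round(i['cam_to_world'],4).tolist())
    cv2.imwrite(f"pics/{n}0.png",cv2.cvtColor(snapshot(n),cv2.COLOR_RGB2BGR))
E
```

```text
pics
time 0.0
joint_positions [ 1.1359  0.0879  1.3722 -0.      1.6836 -0.1031]
qvel [-0.0006  0.0005 -0.0014 -0.001  -0.0019 -0.0035]
joint_torque [ 3.00000e-04 -3.40173e+01 -3.02431e+01  7.18000e-02  3.28000e-02
 -2.00000e-04]
tool_pos [0.1789 0.5195 0.2043]
ee_rot [-1.5706  0.0022  1.239 ]
wrist_force [ 0.0945  0.1605 -0.161 ]
wrist_torque [-0.0232 -0.0237  0.0427]
width 0.094
scene 430.74282833299907 430.74282833299907 315.02447442567995 192.34251223659564
[[0.0815, 0.7686, -0.6345, 1.2167], [0.9967, -0.0621, 0.0528, -0.0597], [0.0012, -0.6367, -0.7711, 0.9061], [0.0, 0.0, 0.0, 1.0]]
top 465.87429744234777 465.87429744234777 321.9051689591043 196.14255546502963
[[-0.0196, -0.993, 0.1168, 0.3621], [-0.9997, 0.0211, 0.0122, -0.0079], [-0.0146, -0.1165, -0.9931, 1.4876], [0.0, 0.0, 0.0, 1.0]]
wrist 330.5131881026361 330.5131881026361 327.0363084239323 202.45373785460913
[[0.325, 0.9124, 0.2489, 0.1065], [0.9457, -0.3129, -0.0879, 0.544], [-0.0023, 0.264, -0.9645, 0.3839], [0.0, 0.0, 0.0, 1.0]]
```

View pics/top0.png

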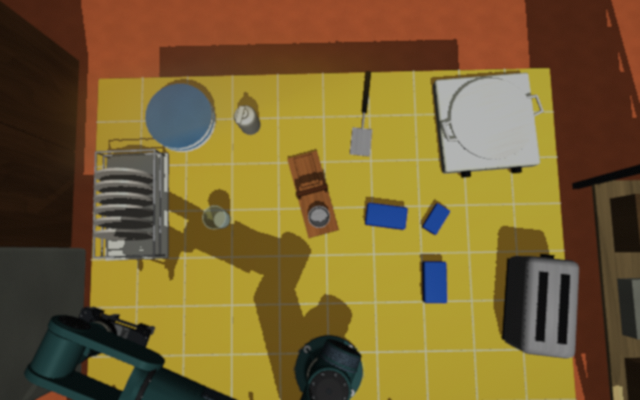

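View pics/scene0.png

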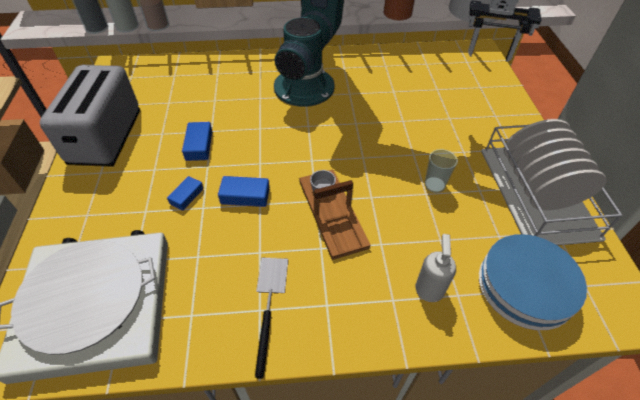

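View pics/wrist0.png

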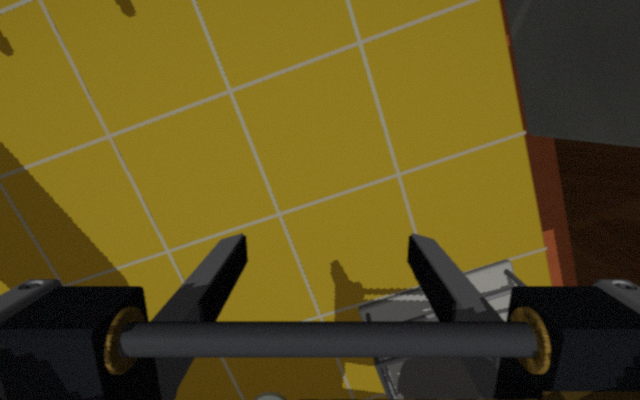

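The top picture shows three blue bars: (386,215), (436,218) and (434,282). The one at (436,218) looks smallest. The caddy is at (313,193) with its cup at (318,215) and its handle at (311,185), so the pocket is at the far end near (303,165). The tumbler is at (216,217). I'll confirm in enlarged crops.

```bash
python3 - <<'E'
import cv2
a=cv2.imread('pics/top0.png')
cv2.imwrite('pics/top_soap.png',cv2.resize(a[190:310,355:460],None,fx=5,fy=5,interpolation=cv2.INTER_CUBIC))
cv2.imwrite('pics/top_caddy.png',cv2.resize(a[142:242,275:350],None,fx=6,fy=6,interpolation=cv2.INTER_CUBIC))
b=cv2.imread('pics/scene0.png')
cv2.imwrite('pics/sc_soap.png',cv2.resize(b[115:215,155:280],None,fx=6,fy=6,interpolation=cv2.INTER_CUBIC))
cv2.imwrite('pics/sc_caddy.png',cv2.resize(b[160:260,290:380],None,fx=6,fy=6,interpolation=cv2.INTER_CUBIC))
E
```

```text
(no output)
```

View pics/top_soap.png

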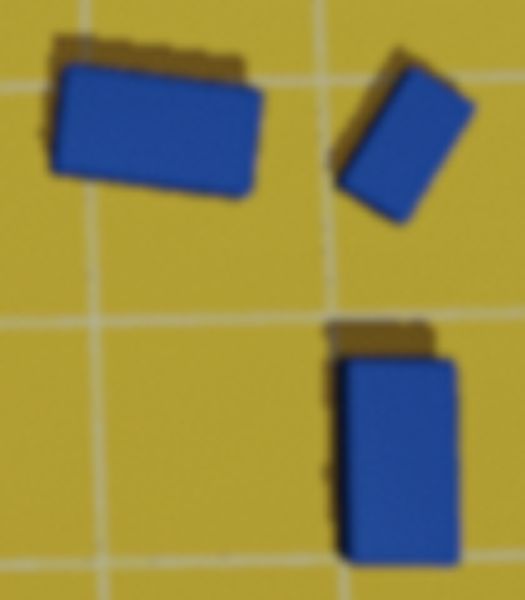

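View pics/top_caddy.png

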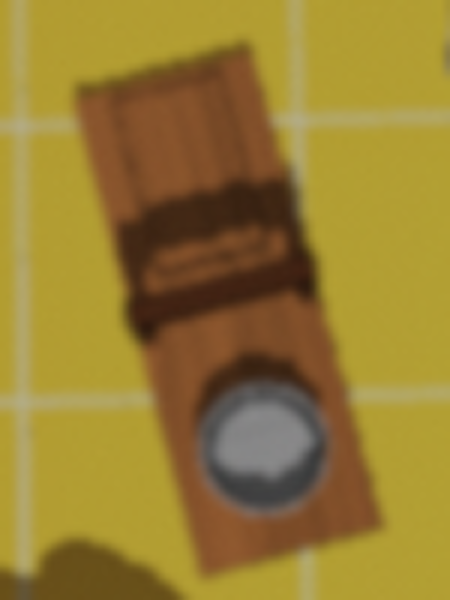

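View pics/sc_soap.png

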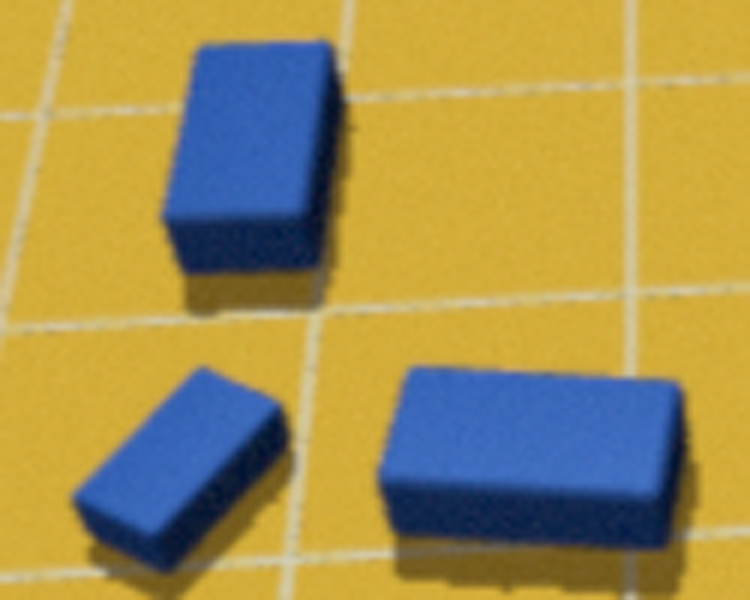

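View pics/sc_caddy.png

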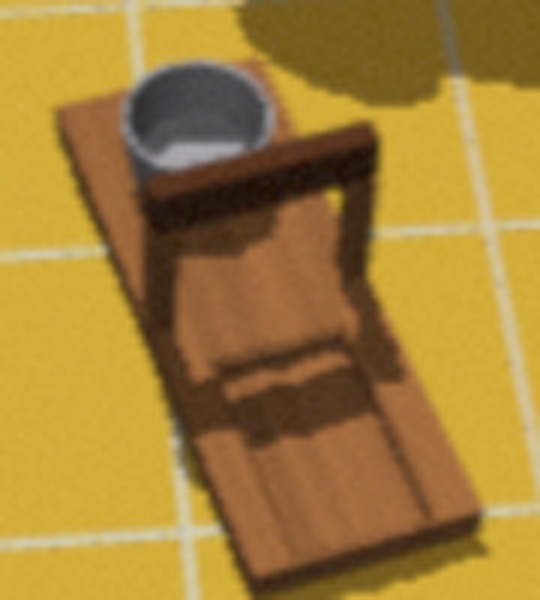

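The bar at top (436,218), crop corners (412,65), (476,107), (403,225), (338,183), is clearly smaller than the other two, which match each other. I'll measure it and the caddy's board corners, crop (78,88), (247,42), (383,527), (204,577).

```bash
cat > h.py <<'E'
import numpy as np
from bench import camera_info
def px2w(name,uv,z,info=None):
    i=info or camera_info(name);T=np.array(i['cam_to_world']);uv=np.atleast_2d(np.array(uv,float))
    d=np.c_[(uv[:,0]-i['cx'])/i['fx'],(uv[:,1]-i['cy'])/i['fy'],np.ones(len(uv))]@T[:3,:3].T
    o=T[:3,3];return o+d*((z-o[2])/d[:,2])[:,None]
def w2px(name,P,info=None):
    i=info or camera_info(name);T=np.linalg.inv(np.array(i['cam_to_world']));P=np.atleast_2d(P)
    c=P@T[:3,:3].T+T[:3,3];return np.c_[c[:,0]/c[:,2]*i['fx']+i['cx'],c[:,1]/c[:,2]*i['fy']+i['cy']]
def crop(c,f,off): return (np.array(c,float)+.5)/f-.5+np.array(off)
def rep(n,P):
    e=np.diff(np.r_[P,P[:1]],axis=0);print(n,'c',P.mean(0).round(4),'edges',np.linalg.norm(e,axis=1).round(4),'yaws',np.degrees(np.arctan2(e[:,1],e[:,0])).round(1))
E
python3 - <<'E'
from h import *
rep('soap top',px2w('top',crop([(412,65),(476,107),(403,225),(338,183)],5,(355,190)),.03))
rep('big top',px2w('top',crop([(62,63),(263,88),(245,198),(50,173)],5,(355,190)),.04))
rep('caddy top',px2w('top',crop([(78,88),(247,42),(383,527),(204,577)],6,(275,142)),.018))
rep('soap scene',px2w('scene',crop([(204,367),(283,405),(157,538),(74,497)],6,(155,115)),.03))
rep('caddy scene',px2w('scene',crop([(60,110),(262,65),(480,515),(256,575)],6,(290,160)),.018))
print(px2w('top',[(216,217)],.1))
# tool axes
from bench import robot
from scipy.spatial.transform import Rotation as R
print(R.from_euler('xyz',robot.get_obs()['ee_rot']).as_matrix().round(3))
E
```

```text
soap top c [ 0.4554 -0.345   0.03  ] edges [0.0472 0.0876 0.0475 0.0882] yaws [-125.2  146.    55.5  -34.2]
big top c [ 0.467  -0.1868  0.04  ] edges [0.1258 0.0695 0.1214 0.0691] yaws [-98.4 168.5  81.5  -7.9]
caddy top c [0.547  0.0399 0.018 ] edges [0.0938 0.2693 0.0975 0.2697] yaws [ -75.8 -165.7  104.4   13.6]
soap scene c [ 0.4587 -0.3432  0.03  ] edges [0.0457 0.0862 0.0464 0.0869] yaws [  55.5  -33.4 -123.8  146.1]
caddy scene c [0.5472 0.0418 0.018 ] edges [0.0974 0.2595 0.0956 0.2603] yaws [ 102.    13.6  -77.5 -165.9]
[[0.46913937 0.32733135 0.1       ]]
[[ 0.326 -0.001 -0.945]
 [ 0.945 -0.002  0.326]
 [-0.002 -1.     0.   ]]
```

The bar measures 47×88 mm on its rounded top face, against 70×125 mm for the others. So this is the 90×50 mm soap, and the two views agree on (0.457, -0.344) with long-axis yaw about -34°. The caddy is centred at (0.547, 0.041) with x-axis yaw about +13.8°, pocket on the far side. I'm moving above the soap.

```bash
python3 -m creep '[{"slide":[-363,0,-272],"roll":0,"grip":0},{"slide":[-363,0,-272],"roll":4,"grip":0},{"slide":[-363,0,-272],"roll":8,"grip":0},{"slide":[-363,0,-272],"roll":12,"grip":0},{"slide":[-363,0,-272],"roll":15,"grip":0},{"slide":[-363,0,-272],"roll":15,"grip":0},{"slide":[-363,0,-272],"roll":15,"grip":0},{"slide":[-363,0,-272],"roll":15,"grip":0},{"slide":[-363,0,-272],"roll":15,"grip":0},{"slide":[-363,0,-272],"roll":15,"grip":0},{"slide":[-726,0,-544],"roll":15,"grip":0},{"slide":[-726,0,-544],"roll":15,"grip":0},{"slide":[-726,0,-544],"roll":15,"grip":0},{"slide":[-726,0,-544],"roll":15,"grip":0},{"slide":[-726,0,-544],"roll":15,"grip":0},{"slide":[-726,0,-544],"roll":15,"grip":0},{"slide":[-726,0,-544],"roll":15,"grip":0},{"slide":[-726,0,-544],"roll":15,"grip":0},{"slide":[-726,0,-544],"roll":15,"grip":0},{"slide":[-726,0,-544],"roll":15,"grip":0}]'
```

```text
time: 1.82
tool_pos: [0.4343, -0.2754, 0.205]
ee_rot: [-1.57, -0.0, 0.976]
wrist_force: [0.2, 1.2, 0.4]
width: 0.094
```

```bash
python3 -m creep '[{"slide":[0,0,0],"roll":0,"grip":0},{"slide":[0,0,0],"roll":0,"grip":0},{"slide":[0,0,0],"roll":0,"grip":0}]'; python3 - <<'E'
from h import *
from bench import robot,snapshot
import cv2
i=camera_info('wrist');o=robot.get_obs()
cv2.imwrite('pics/wrist1.png',cv2.cvtColor(snapshot('wrist'),cv2.COLOR_RGB2BGR))
import json;json.dump({k:np.array(v).tolist() for k,v in i.items()},open('wrist1.json','w'))
print(o['tool_pos'],o['ee_rot'])
E
```

```text
time: 2.07
tool_pos: [0.4341, -0.2728, 0.2048]
ee_rot: [-1.569, -0.001, 0.977]
wrist_force: [0.4, 0.2, -0.5]
width: 0.0938
[ 0.43405121 -0.2728282   0.20483186] [-1.56897909e+00 -6.71153029e-04  9.76824917e-01]
```

View pics/wrist1.png

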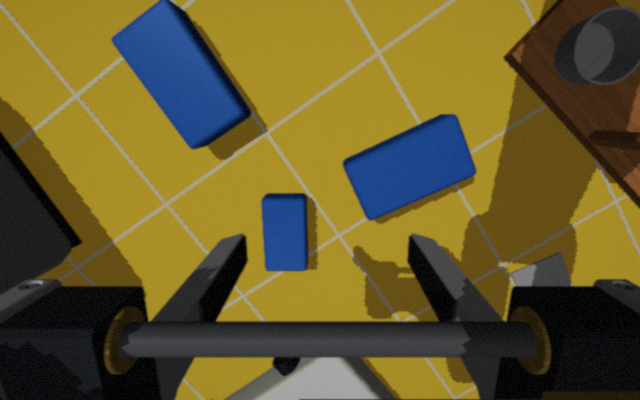

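The small soap is at (285,232) in the wrist view, between the fingers and square to the jaws. The bigger bars are at (180,75) and (410,167). I'll measure the small one in a crop.

```bash
python3 - <<'E'
import cv2
a=cv2.imread('pics/wrist1.png')
cv2.imwrite('pics/w1c.png',cv2.resize(a[180:285,240:340],None,fx=6,fy=6,interpolation=cv2.INTER_CUBIC))
E
```

```text
(no output)
```

View pics/w1c.png

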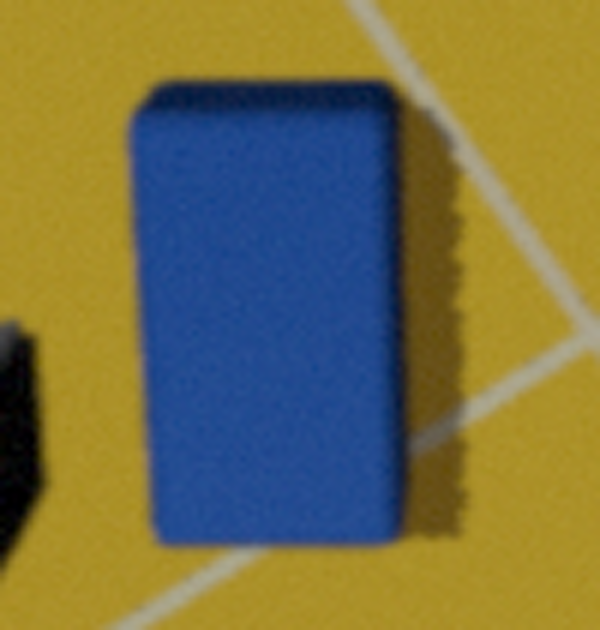

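```bash
python3 - <<'E'
from h import *
import json
from bench import robot
from scipy.spatial.transform import Rotation as R
i=json.load(open('wrist1.json'))
P=px2w('w',crop([(131,110),(392,108),(400,546),(154,546)],6,(240,180)),.03,i);rep('soap',P)
o=robot.get_obs();M=R.from_euler('xyz',o['ee_rot']).as_matrix()
c=P.mean(0);t=np.array([c[0],c[1],.15]);print('slide',M.T@(t-o['tool_pos'])*1000)
E
```

```text
soap c [ 0.4556 -0.3468  0.03  ] edges [0.0482 0.0887 0.0483 0.0883] yaws [  56.5  -34.  -124.   146. ]
slide [-49.77024238  55.35191322 -59.48379393]
```

```bash
python3 -m creep '[{"slide":[-25,20,-30],"roll":0,"grip":0},{"slide":[-49,50,-59],"roll":0,"grip":0},{"slide":[-49,85,-59],"roll":0,"grip":0},{"slide":[-49,120,-59],"roll":0,"grip":0},{"slide":[-49,145,-59],"roll":0,"grip":0},{"slide":[-49,165,-59],"roll":0,"grip":0},{"slide":[-49,180,-59],"roll":0,"grip":0},{"slide":[-49,187,-59],"roll":0,"grip":0},{"slide":[-49,191,-59],"roll":0,"grip":0},{"slide":[-49,191,-59],"roll":0,"grip":0},{"slide":[-49,191,-59],"roll":0,"grip":0},{"slide":[-49,191,-59],"roll":0,"grip":0}]'
```

```text
time: 3.12
tool_pos: [0.4569, -0.3474, 0.0163]
ee_rot: [-1.574, 0.0, 0.978]
wrist_force: [0.6, 0.1, 0.1]
width: 0.0938
```

```bash
python3 - <<'E'
from bench import snapshot
import cv2
cv2.imwrite('pics/wrist2.png',cv2.cvtColor(snapshot('wrist'),cv2.COLOR_RGB2BGR))
E
```

```text
(no output)
```

View pics/wrist2.png

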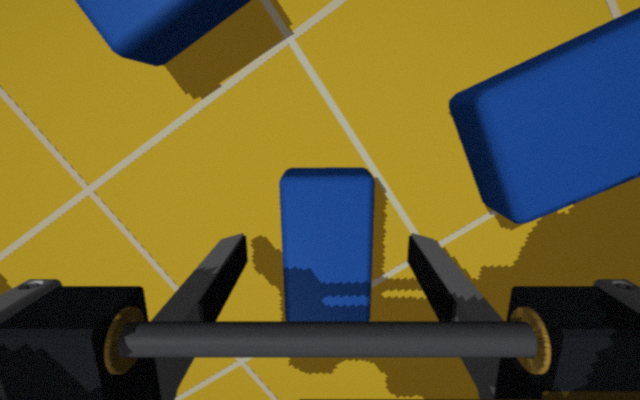

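The soap is centred between the fingers (column 328). I'll go 3 mm lower and close.

```bash
python3 -m creep '[{"slide":[0,3,0],"roll":0,"grip":0},{"slide":[0,3,0],"roll":0,"grip":0.3},{"slide":[0,3,0],"roll":0,"grip":1},{"slide":[0,3,0],"roll":0,"grip":1},{"slide":[0,3,0],"roll":0,"grip":1},{"slide":[0,3,0],"roll":0,"grip":1},{"slide":[0,3,0],"roll":0,"grip":1},{"slide":[0,3,0],"roll":0,"grip":1},{"slide":[0,3,0],"roll":0,"grip":1},{"slide":[0,3,0],"roll":0,"grip":1},{"slide":[0,3,0],"roll":0,"grip":1},{"slide":[0,3,0],"roll":0,"grip":1}]'
```

```text
time: 4.17
tool_pos: [0.4559, -0.3469, 0.0114]
ee_rot: [-1.571, -0.0, 0.977]
wrist_force: [0.4, -0.7, -0.2]
width: 0.0497
```

```bash
python3 -m creep '[{"slide":[0,-5,0],"roll":0,"grip":1},{"slide":[0,-20,0],"roll":0,"grip":1},{"slide":[0,-45,0],"roll":0,"grip":1},{"slide":[0,-75,0],"roll":0,"grip":1},{"slide":[0,-105,0],"roll":0,"grip":1},{"slide":[0,-135,0],"roll":0,"grip":1},{"slide":[0,-160,0],"roll":0,"grip":1},{"slide":[0,-180,0],"roll":0,"grip":1},{"slide":[0,-190,0],"roll":0,"grip":1},{"slide":[0,-190,0],"roll":0,"grip":1},{"slide":[0,-190,0],"roll":0,"grip":1},{"slide":[0,-190,0],"roll":0,"grip":1}]'; python3 - <<'E'
from h import *
from bench import robot,snapshot
import cv2,json
i=camera_info('wrist');o=robot.get_obs()
a=cv2.cvtColor(snapshot('wrist'),cv2.COLOR_RGB2BGR)
cv2.imwrite('pics/wrist3.png',a);cv2.imwrite('pics/w3c.png',cv2.resize(a[150:340,220:440],None,fx=3,fy=3,interpolation=cv2.INTER_CUBIC))
json.dump({'i':{k:np.array(v).tolist() for k,v in i.items()},'p':np.array(o['tool_pos']).tolist(),'r':np.array(o['ee_rot']).tolist()},open('wrist3.json','w'))
E
```

```text
time: 5.17
tool_pos: [0.4552, -0.3462, 0.1992]
ee_rot: [-1.567, -0.001, 0.977]
wrist_force: [0.1, 0.2, -1.3]
width: 0.0494
```

View pics/w3c.png

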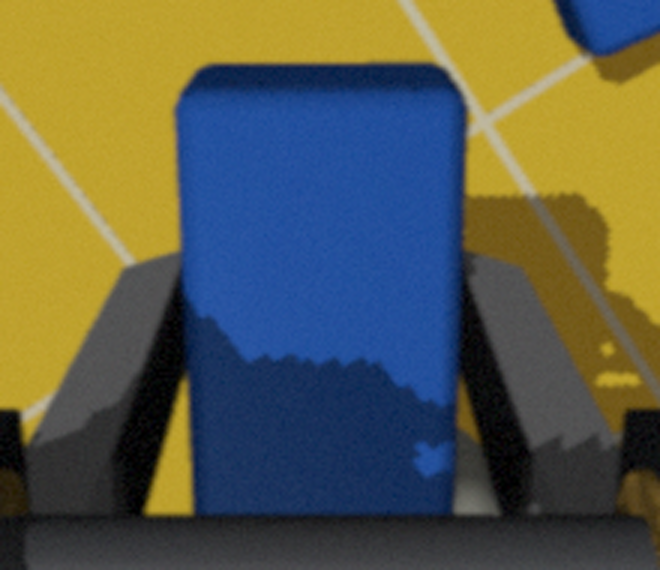

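```bash
python3 - <<'E'
from h import *
import json
from scipy.spatial.transform import Rotation as R
d=json.load(open('wrist3.json'));i=d['i'];p=np.array(d['p']);M=R.from_euler('xyz',d['r']).as_matrix()
for dz,uv in ((.0186,[(180,95),(320,93),(462,92)]),(-.0114,[(205,65),(320,64),(440,64)])):
    P=px2w('w',crop(uv,3,(220,150)),p[2]+dz,i);print(((P-p)@M*1000).round(1))
# long sides
P=px2w('w',crop([(180,110),(195,510),(465,110),(452,510)],3,(220,150)),p[2]+.0186,i);print(((P-p)@M*1000).round(1))
E
```

```text
[[-24.3 -18.5  43.1]
 [ -1.1 -18.4  43.4]
 [ 22.4 -18.4  43.6]]
[[-23.6  11.5  42.8]
 [ -1.2  11.6  43. ]
 [ 22.2  11.6  43.1]]
[[-24.4 -18.5  40.5]
 [-24.4 -18.7 -35.6]
 [ 23.  -18.4  40.6]
 [ 23.5 -18.7 -35.6]]
```

The soap is held square, at most 1 mm off the tool centre. Next I'll turn and hover over the caddy so that the wrist camera looks straight down at the pocket.

```bash
python3 -m creep '[{"slide":[10,0,4],"roll":4,"grip":1},{"slide":[30,0,11],"roll":11,"grip":1},{"slide":[52,0,20],"roll":18,"grip":1},{"slide":[74,0,28],"roll":25,"grip":1},{"slide":[96,0,36],"roll":32,"grip":1},{"slide":[118,0,45],"roll":39,"grip":1},{"slide":[140,0,53],"roll":46,"grip":1},{"slide":[162,0,61],"roll":53,"grip":1},{"slide":[184,0,70],"roll":60,"grip":1},{"slide":[206,0,78],"roll":67,"grip":1},{"slide":[228,0,86],"roll":74,"grip":1},{"slide":[250,0,95],"roll":81,"grip":1},{"slide":[272,0,103],"roll":88,"grip":1},{"slide":[294,0,111],"roll":95,"grip":1},{"slide":[316,0,120],"roll":102,"grip":1},{"slide":[336,0,127],"roll":109,"grip":1},{"slide":[352,0,133],"roll":116,"grip":1},{"slide":[364,0,138],"roll":123,"grip":1},{"slide":[370,0,140],"roll":128,"grip":1},{"slide":[372,0,141],"roll":132,"grip":1}]' && python3 -m creep '[{"slide":[0,0,0],"roll":0,"grip":1},{"slide":[0,0,0],"roll":0,"grip":1},{"slide":[0,0,0],"roll":0,"grip":1},{"slide":[0,0,0],"roll":0,"grip":1},{"slide":[0,0,0],"roll":0,"grip":1}]'; python3 - <<'E'
from h import *
from bench import robot,snapshot
import cv2,json
i=camera_info('wrist');o=robot.get_obs()
a=cv2.cvtColor(snapshot('wrist'),cv2.COLOR_RGB2BGR)
cv2.imwrite('pics/wrist4.png',a)
json.dump({'i':{k:np.array(v).tolist() for k,v in i.items()},'p':np.array(o['tool_pos']).tolist(),'r':np.array(o['ee_rot']).tolist()},open('wrist4.json','w'))
E
```

```text
time: 6.88
tool_pos: [0.5464, 0.0418, 0.1992]
ee_rot: [-1.574, 0.002, -1.329]
wrist_force: [-0.6, -0.3, -0.9]
width: 0.0504
time: 7.3
tool_pos: [0.547, 0.04, 0.2013]
ee_rot: [-1.571, 0.0, -1.327]
wrist_force: [-1.1, -0.6, -1.3]
width: 0.0498
```

View pics/wrist4.png

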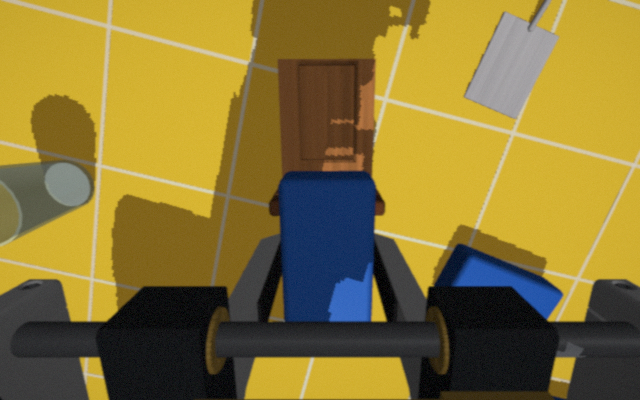

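```bash
python3 - <<'E'
import cv2
a=cv2.imread('pics/wrist4.png')
g=cv2.convertScaleAbs(cv2.resize(a[45:180,262:392],None,fx=4.4,fy=4.4,interpolation=cv2.INTER_CUBIC),alpha=1.6,beta=20)
cv2.imwrite('pics/w4c.png',g)
E
```

```text
(no output)
```

View pics/w4c.png

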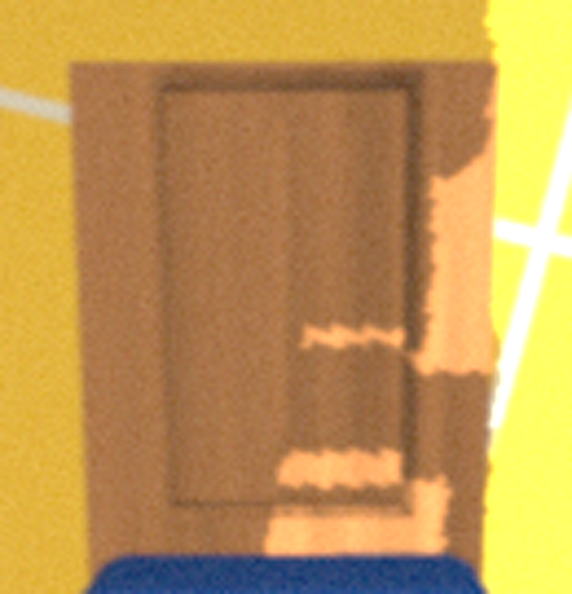

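```bash
python3 - <<'E'
from h import *
import json
from scipy.spatial.transform import Rotation as R
d=json.load(open('wrist4.json'));i=d['i'];p=np.array(d['p']);M=R.from_euler('xyz',d['r']).as_matrix()
f=lambda uv,z:(((px2w('w',crop(uv,4.4,(262,45)),z,i)-p)@M*1000)[:,[0,2]].round(1))
print('board far corners, sides',f([(70,63),(497,63),(90,555),(483,555)],.018).tolist())
print('rim far L R',f([(158,77),(425,74)],.018).tolist())
print('floor far L R',f([(165,92),(406,90)],.008).tolist())
print('near rim',f([(175,505),(400,505)],.018).tolist(),'floor',f([(175,505),(400,505)],.008).tolist())
e=f([(70,63),(497,63),(90,555),(483,555)],.018)
s=crop([(0,0)],4.4,(0,0))
# soap near end now
P=px2w('w',[(328,172)],p[2]-.0114,i);print(((P-p)@M*1000).round(1))
E
```

```text
board far corners, sides [[-49.4, 128.4], [49.2, 128.5], [-48.9, 13.5], [50.2, 13.6]]
rim far L R [[-29.2, 125.4], [32.7, 126.1]]
floor far L R [[-28.4, 123.4], [29.1, 123.9]]
near rim [[-27.2, 26.2], [29.0, 26.2]] floor [[-28.0, 24.8], [29.8, 24.8]]
[[ 1.5 11.4 42.7]]
```

```bash
python3 -m creep '[{"slide":[1,0,12],"roll":0,"grip":1},{"slide":[1,0,32],"roll":0,"grip":1},{"slide":[1,0,55],"roll":0,"grip":1},{"slide":[1,0,70],"roll":0,"grip":1},{"slide":[1,0,76],"roll":0,"grip":1},{"slide":[1,10,76],"roll":0,"grip":1},{"slide":[1,30,76],"roll":0,"grip":1},{"slide":[1,55,76],"roll":0,"grip":1},{"slide":[1,80,76],"roll":0,"grip":1},{"slide":[1,105,76],"roll":0,"grip":1},{"slide":[1,128,76],"roll":0,"grip":1},{"slide":[1,144,76],"roll":0,"grip":1},{"slide":[1,151,76],"roll":0,"grip":1},{"slide":[1,153,76],"roll":0,"grip":1},{"slide":[1,153,76],"roll":0,"grip":1},{"slide":[1,153,76],"roll":0,"grip":1},{"slide":[1,153,76],"roll":0,"grip":1},{"slide":[1,153,76],"roll":0,"grip":1}]'; python3 - <<'E'
from h import *
from bench import robot,snapshot
import cv2,json
i=camera_info('wrist');o=robot.get_obs()
a=cv2.cvtColor(snapshot('wrist'),cv2.COLOR_RGB2BGR)
cv2.imwrite('pics/wrist5.png',a)
json.dump({'i':{k:np.array(v).tolist() for k,v in i.items()},'p':np.array(o['tool_pos']).tolist(),'r':np.array(o['ee_rot']).tolist()},open('wrist5.json','w'))
for n in('top','scene'):cv2.imwrite(f'pics/{n}5.png',cv2.cvtColor(snapshot(n),cv2.COLOR_RGB2BGR))
b=cv2.imread('pics/scene5.png');cv2.imwrite('pics/sc5c.png',cv2.resize(b[150:265,290:390],None,fx=5,fy=5,interpolation=cv2.INTER_CUBIC))
E
```

```text
time: 8.85
tool_pos: [0.6221, 0.0577, 0.0502]
ee_rot: [-1.568, -0.001, -1.327]
wrist_force: [0.9, 0.6, -1.5]
width: 0.0498
```

View pics/wrist5.png

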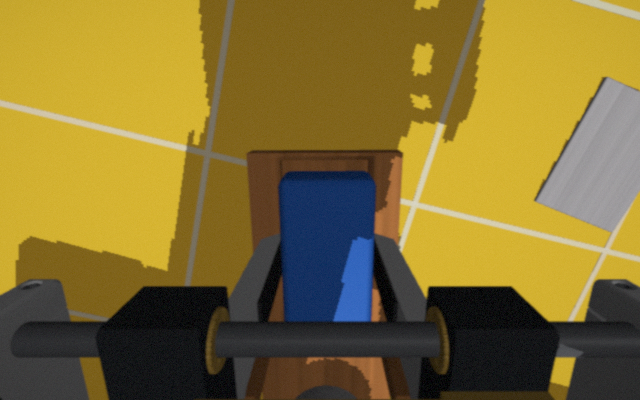

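View pics/sc5c.png

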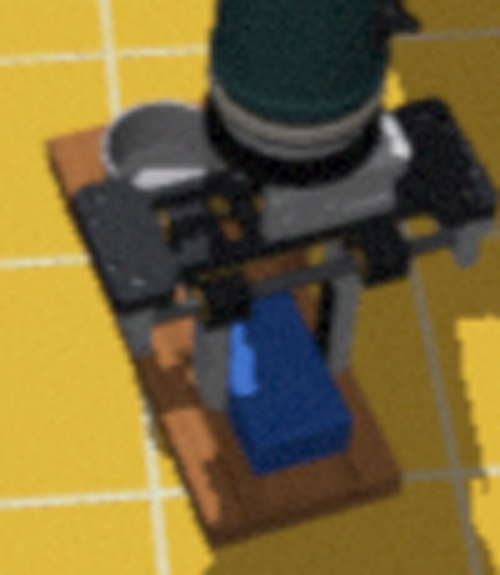

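```bash
python3 - <<'E'
import cv2
a=cv2.imread('pics/wrist5.png')
g=cv2.convertScaleAbs(cv2.resize(a[145:260,235:420],None,fx=4.2,fy=4.2,interpolation=cv2.INTER_CUBIC),alpha=1.6,beta=20)
cv2.imwrite('pics/w5c.png',g)
E
```

```text
(no output)
```

View pics/w5c.png

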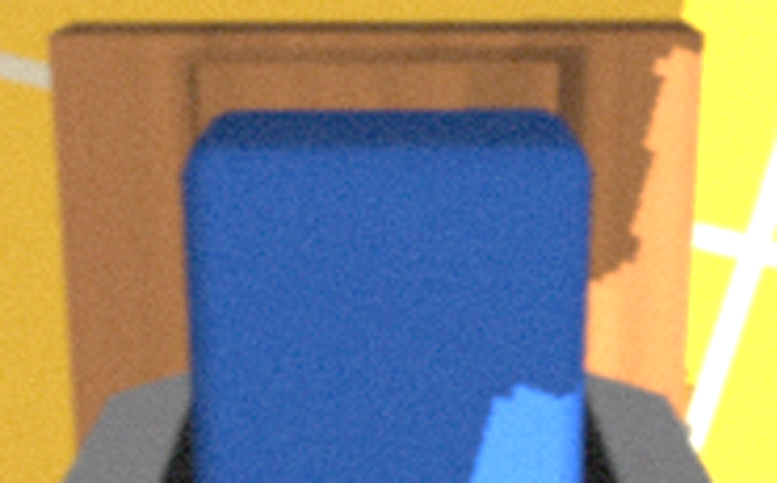

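```bash
python3 - <<'E'
from h import *
import json
from scipy.spatial.transform import Rotation as R
d=json.load(open('wrist5.json'));i=d['i'];p=np.array(d['p']);M=R.from_euler('xyz',d['r']).as_matrix()
f=lambda uv,z:(((px2w('w',crop(uv,4.2,(235,145)),z,i)-p)@M*1000)[:,[0,2]].round(1)).tolist()
print('board',f([(55,36),(702,36),(76,430),(686,430)],.018))
print('rim',f([(186,50),(583,48)],.018),'floor',f([(196,62),(560,62)],.008))
print('soap top',f([(188,145),(390,145),(590,145),(195,400),(585,400)],p[2]+.0186),'bot',f([(225,110),(390,110),(555,110)],p[2]-.0114))
E
```

```text
board [[-49.7, 51.1], [48.6, 51.2], [-50.3, -13.3], [49.9, -13.2]]
rim [[-29.9, 49.0], [30.6, 49.3]] floor [[-29.8, 45.8], [28.4, 45.8]]
soap top [[-22.7, 44.5], [1.1, 44.5], [24.7, 44.5], [-23.0, 12.3], [25.4, 12.3]] bot [[-21.7, 43.4], [1.2, 43.4], [24.1, 43.4]]
```

```bash
python3 - <<'E'
import cv2
b=cv2.imread('pics/scene5.png')
g=cv2.convertScaleAbs(cv2.resize(b[205:262,325:375],None,fx=10,fy=10,interpolation=cv2.INTER_CUBIC),alpha=1.5,beta=15)
cv2.imwrite('pics/sc5d.png',g)
b=cv2.imread('pics/top5.png')
g=cv2.convertScaleAbs(cv2.resize(b[140:245,270:350],None,fx=5.5,fy=5.5,interpolation=cv2.INTER_CUBIC),alpha=1.5,beta=15)
cv2.imwrite('pics/top5d.png',g)
E
```

```text
(no output)
```

View pics/sc5d.png

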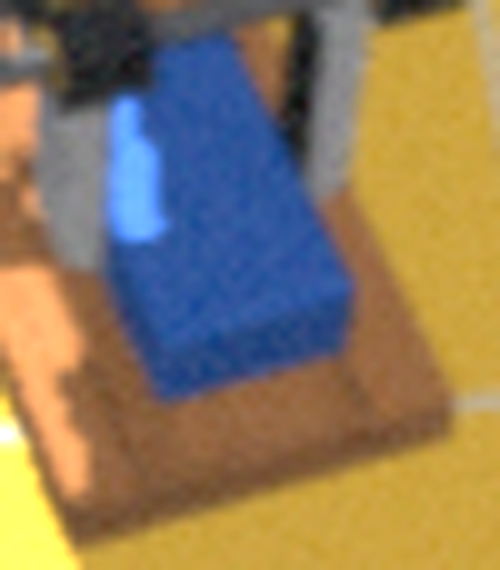

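View pics/top5d.png

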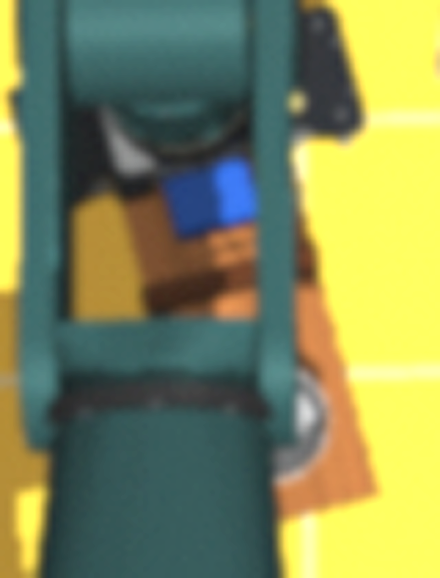

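```bash
python3 - <<'E'
from h import *
import json
from scipy.spatial.transform import Rotation as R
d=json.load(open('wrist5.json'));p=np.array(d['p']);M=R.from_euler('xyz',d['r']).as_matrix()
f=lambda uv,z:(((px2w('scene',crop(uv,10,(325,205)),z)-p)@M*1000)[:,[0,2]].round(1)).tolist()
print('board top',f([(68,518),(450,408)],.018),'bottom',f([(82,545),(450,434)],0))
print('soap bot',f([(170,398),(345,352)],p[2]-.0114),'top',f([(158,345),(350,287)],p[2]+.0186))
q=np.array(d['p'])
f2=lambda uv,z:(((px2w('top',crop(uv,5.5,(270,140)),z)-p)@M*1000)[:,[0,2]].round(1)).tolist()
print('top: soap near end bottom',f2([(178,237),(255,220)],p[2]-.0114),'handle bar ends near',f2([(148,310),(318,275)],.110))
f3=lambda uv:(((px2w('top',crop(uv,6,(275,142)),.018)-p)@M*1000)[:,[0,2]].round(1)).tolist()
print('top0 board far',f3([(78,88),(247,42)]), 'near',f3([(383,527),(204,577)]))
f4=lambda uv:(((px2w('scene',crop(uv,6,(290,160)),.018)-p)@M*1000)[:,[0,2]].round(1)).tolist()
print('sc0 board far',f4([(256,575),(480,515)]), 'near',f4([(60,110),(262,65)]))
E
```

```text
board top [[48.4, 53.8], [-50.1, 54.4]] bottom [[43.5, 51.9], [-53.4, 51.3]]
soap bot [[19.0, 42.3], [-25.3, 43.5]] top [[24.8, 45.5], [-23.5, 44.7]]
top: soap near end bottom [[-24.7, -41.0], [20.4, -43.1]] handle bar ends near [[-49.3, -86.3], [44.6, -92.0]]
top0 board far [[-47.7, 57.3], [46.1, 57.6]] near [[47.8, -211.7], [-49.7, -212.4]]
sc0 board far [[45.4, 52.1], [-50.1, 54.6]] near [[45.7, -208.2], [-51.7, -204.9]]
```

```bash
python3 -m creep '[{"slide":[-1.5,2,-1.5],"roll":0,"grip":1},{"slide":[-1.5,6,-1.5],"roll":0,"grip":1},{"slide":[-1.5,11,-1.5],"roll":0,"grip":1},{"slide":[-1.5,15,-1.5],"roll":0,"grip":1},{"slide":[-1.5,16,-1.5],"roll":0,"grip":1},{"slide":[-1.5,16,-1.5],"roll":0,"grip":1},{"slide":[-1.5,16,-1.5],"roll":0,"grip":1},{"slide":[-1.5,16,-1.5],"roll":0,"grip":1}]'; python3 - <<'E'
from h import *
from bench import robot,snapshot
import cv2,json
i=camera_info('wrist');o=robot.get_obs()
a=cv2.cvtColor(snapshot('wrist'),cv2.COLOR_RGB2BGR)
cv2.imwrite('pics/wrist6.png',a)
json.dump({'i':{k:np.array(v).tolist() for k,v in i.items()},'p':np.array(o['tool_pos']).tolist(),'r':np.array(o['ee_rot']).tolist()},open('wrist6.json','w'))
g=cv2.convertScaleAbs(cv2.resize(a[150:240,235:420],None,fx=4.2,fy=4.2,interpolation=cv2.INTER_CUBIC),alpha=1.6,beta=20)
cv2.imwrite('pics/w6c.png',g)
E
```

```text
time: 9.67
tool_pos: [0.6194, 0.0589, 0.0326]
ee_rot: [-1.57, 0.0, -1.327]
wrist_force: [0.6, -0.2, -1.3]
width: 0.05
```

View pics/w6c.png

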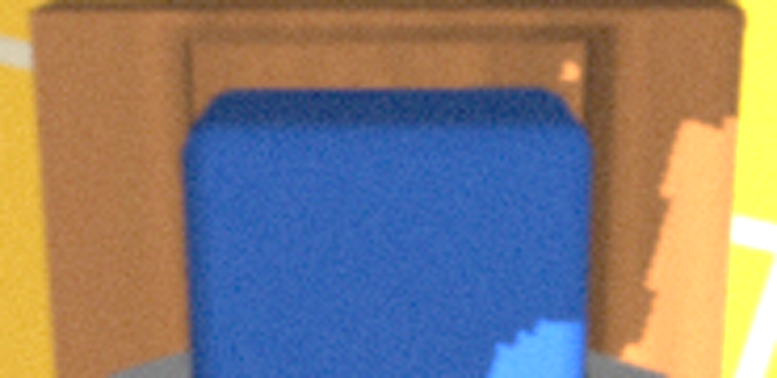

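```bash
python3 - <<'E'
from h import *
import json
from scipy.spatial.transform import Rotation as R
d=json.load(open('wrist6.json'));i=d['i'];p=np.array(d['p']);M=R.from_euler('xyz',d['r']).as_matrix()
f=lambda uv,z:(((px2w('w',crop(uv,4.2,(235,150)),z,i)-p)@M*1000)[:,[0,2]].round(1)).tolist()
print('board',f([(32,12),(743,12),(57,360),(722,360)],.018))
print('rim',f([(183,28),(615,28)],.018),'floor',f([(192,42),(585,42)],.008))
print('soap top',f([(186,125),(390,125),(592,125),(192,330),(585,330)],p[2]+.0186),'bot',f([(215,89),(390,89),(570,89)],p[2]-.0114))
E
```

```text
board [[-48.6, 53.7], [50.4, 53.7], [-48.4, 2.0], [50.8, 2.1]]
rim [[-27.7, 51.5], [32.6, 51.5]] floor [[-27.9, 48.1], [29.9, 48.1]]
soap top [[-22.9, 44.4], [1.2, 44.4], [25.0, 44.4], [-23.1, 18.7], [25.1, 18.8]] bot [[-23.1, 43.4], [1.2, 43.4], [26.2, 43.5]]
```

At the same depth, the soap's centre is within about 0.5 mm of the pocket centre in both axes. I'll lower it 12 mm, almost to the floor.

```bash
python3 -m creep '[{"slide":[0,2,0],"roll":0,"grip":1},{"slide":[0,4,0],"roll":0,"grip":1},{"slide":[0,6,0],"roll":0,"grip":1},{"slide":[0,8,0],"roll":0,"grip":1},{"slide":[0,10,0],"roll":0,"grip":1},{"slide":[0,11,0],"roll":0,"grip":1},{"slide":[0,12,0],"roll":0,"grip":1},{"slide":[0,12,0],"roll":0,"grip":1},{"slide":[0,12,0],"roll":0,"grip":1},{"slide":[0,12,0],"roll":0,"grip":1}]'; python3 - <<'E'
from h import *
from bench import robot,snapshot
import cv2,json
o=robot.get_obs();print(o['tool_pos'],o['wrist_force'])
a=cv2.cvtColor(snapshot('wrist'),cv2.COLOR_RGB2BGR)
g=cv2.convertScaleAbs(cv2.resize(a[130:260,225:430],None,fx=3.8,fy=3.8,interpolation=cv2.INTER_CUBIC),alpha=1.6,beta=20)
cv2.imwrite('pics/w7c.png',g)
b=cv2.cvtColor(snapshot('scene'),cv2.COLOR_RGB2BGR)
cv2.imwrite('pics/sc7d.png',cv2.convertScaleAbs(cv2.resize(b[200:262,320:380],None,fx=8,fy=8,interpolation=cv2.INTER_CUBIC),alpha=1.5,beta=15))
E
```

```text
time: 10.55
tool_pos: [0.6194, 0.0589, 0.0206]
ee_rot: [-1.57, 0.0, -1.327]
wrist_force: [-0.9, -0.1, -1.9]
width: 0.0494
[0.61938772 0.0588687  0.02061431] [-0.90066251 -0.06847025 -1.90368803]
```

View pics/w7c.png

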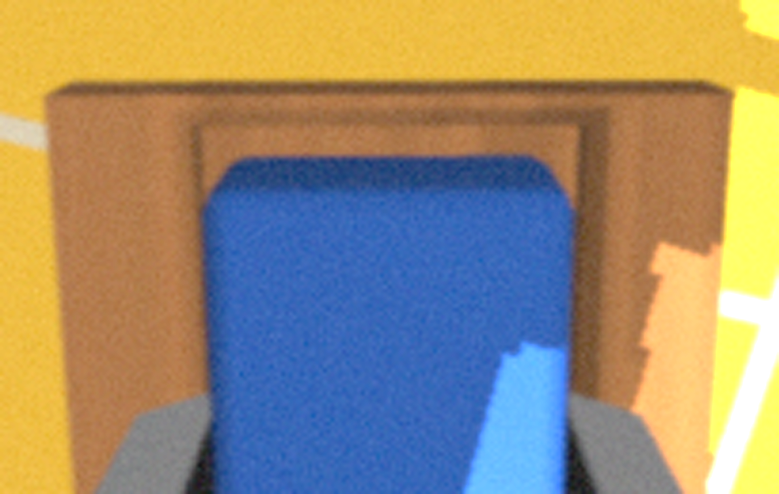

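View pics/sc7d.png

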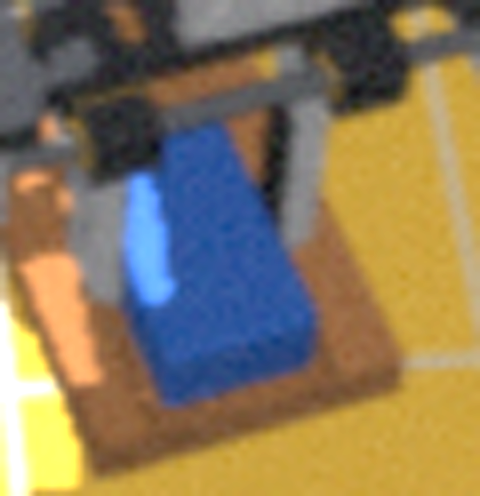

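The soap has dropped inside the pocket rim with a visible gap all round: in the wrist crop its far end is at row 157 and the pocket wall foot at row 125. The force shows only the soap's weight. I'll release it and go straight up.

```bash
python3 -m creep '[{"slide":[0,0.5,0],"roll":0,"grip":0.45},{"slide":[0,0.5,0],"roll":0,"grip":0.4},{"slide":[0,0.5,0],"roll":0,"grip":0.3},{"slide":[0,0.5,0],"roll":0,"grip":0.2},{"slide":[0,0.5,0],"roll":0,"grip":0.2},{"slide":[0,-10,0],"roll":0,"grip":0.2},{"slide":[0,-40,0],"roll":0,"grip":0.2},{"slide":[0,-80,0],"roll":0,"grip":0.2},{"slide":[0,-120,0],"roll":0,"grip":0.2},{"slide":[0,-150,0],"roll":0,"grip":0.2},{"slide":[0,-160,-40],"roll":0,"grip":0},{"slide":[0,-160,-78],"roll":0,"grip":0},{"slide":[0,-160,-78],"roll":0,"grip":0},{"slide":[0,-160,-78],"roll":0,"grip":0},{"slide":[0,-160,-78],"roll":0,"grip":0},{"slide":[0,-160,-78],"roll":0,"grip":0}]'; python3 - <<'E'
from h import *
from bench import robot,snapshot
import cv2,json
i=camera_info('wrist');o=robot.get_obs()
a=cv2.cvtColor(snapshot('wrist'),cv2.COLOR_RGB2BGR)
cv2.imwrite('pics/wrist8.png',a)
json.dump({'i':{k:np.array(v).tolist() for k,v in i.items()},'p':np.array(o['tool_pos']).tolist(),'r':np.array(o['ee_rot']).tolist()},open('wrist8.json','w'))
E
```

```text
time: 11.98
tool_pos: [0.5447, 0.0401, 0.1811]
ee_rot: [-1.569, -0.0, -1.327]
wrist_force: [-0.3, 0.5, -0.7]
width: 0.0938
```

View pics/wrist8.png

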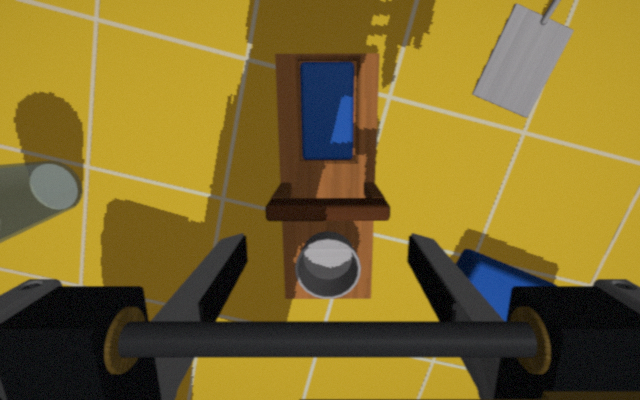

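```bash
python3 - <<'E'
import cv2
a=cv2.imread('pics/wrist8.png')
cv2.imwrite('pics/w8c.png',cv2.convertScaleAbs(cv2.resize(a[45:225,255:400],None,fx=3.3,fy=3.3,interpolation=cv2.INTER_CUBIC),alpha=1.6,beta=20))
E
```

```text
(no output)
```

View pics/w8c.png

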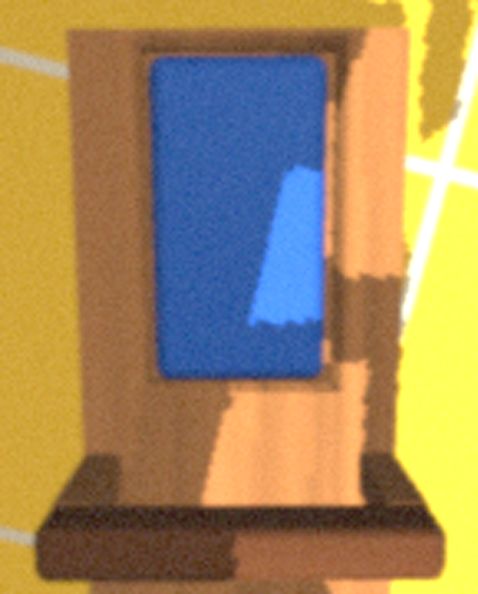

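```bash
python3 - <<'E'
from h import *
import json
from scipy.spatial.transform import Rotation as R
d=json.load(open('wrist8.json'));i=d['i'];p=np.array(d['p']);M=R.from_euler('xyz',d['r']).as_matrix()
f=lambda uv,z:(((px2w('w',crop(uv,3.3,(255,45)),z,i)-p)@M*1000)[:,[0,2]].round(1))
g=lambda n,q:print(n,q.tolist(),q.mean(0).round(1))
g('board far',f([(68,30),(410,30),(85,440),(393,440)],.018))
g('soap top',f([(152,57),(326,57),(322,378),(160,378)],.038))
g('bar top',f([(40,533),(442,533),(442,578),(40,578)],.110))
print(np.degrees(d['r'][2]))
E
```

```text
board far [[-48.7, 130.2], [50.5, 130.3], [-48.1, 9.3], [50.2, 9.4]] [ 1.  69.8]
soap top [[-23.0, 120.2], [24.8, 120.3], [25.6, 32.0], [-22.4, 31.9]] [ 1.3 76.1]
bar top [[-46.6, 4.8], [49.5, 4.9], [50.1, -6.4], [-47.1, -6.5]] [ 1.5 -0.8]
-76.00743024736738
```

The soap is seated: its centre is (1.3, 76.1) mm in the tool frame, against (1.0, 76.2) for the pocket. The handle bar is at about (1.5, -1.2) mm. I'll turn a quarter so the jaws pinch across the bar.

```bash
python3 -m creep '[{"slide":[1,0,-1],"roll":-4,"grip":0},{"slide":[1,0,-1],"roll":-11,"grip":0},{"slide":[1,0,-1],"roll":-18,"grip":0},{"slide":[1,0,-1],"roll":-25,"grip":0},{"slide":[1,0,-1],"roll":-32,"grip":0},{"slide":[1,0,-1],"roll":-39,"grip":0},{"slide":[1,0,-1],"roll":-46,"grip":0},{"slide":[1,0,-1],"roll":-53,"grip":0},{"slide":[1,0,-1],"roll":-60,"grip":0},{"slide":[1,0,-1],"roll":-67,"grip":0},{"slide":[1,0,-1],"roll":-74,"grip":0},{"slide":[1,0,-1],"roll":-81,"grip":0},{"slide":[1,0,-1],"roll":-87,"grip":0},{"slide":[1,0,-1],"roll":-90,"grip":0},{"slide":[1,0,-1],"roll":-90,"grip":0},{"slide":[1,0,-1],"roll":-90,"grip":0},{"slide":[1,0,-1],"roll":-90,"grip":0},{"slide":[1,0,-1],"roll":-90,"grip":0}]'; python3 - <<'E'
from h import *
from bench import robot,snapshot
import cv2,json
i=camera_info('wrist');o=robot.get_obs()
a=cv2.cvtColor(snapshot('wrist'),cv2.COLOR_RGB2BGR)
cv2.imwrite('pics/wrist9.png',a)
json.dump({'i':{k:np.array(v).tolist() for k,v in i.items()},'p':np.array(o['tool_pos']).tolist(),'r':np.array(o['ee_rot']).tolist()},open('wrist9.json','w'))
E
```

```text
time: 13.53
tool_pos: [0.5432, 0.0388, 0.1804]
ee_rot: [-1.571, 0.0, 0.243]
wrist_force: [-0.7, 0.6, 0.1]
width: 0.0941
```

View pics/wrist9.png

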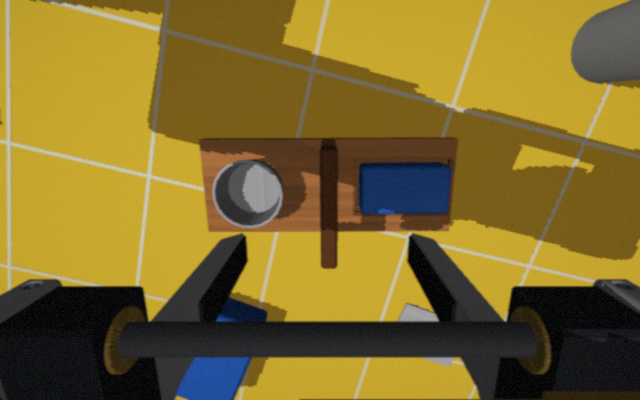

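```bash
python3 - <<'E'
from h import *
import json
from scipy.spatial.transform import Rotation as R
d=json.load(open('wrist9.json'));i=d['i'];p=np.array(d['p']);M=R.from_euler('xyz',d['r']).as_matrix()
print(((px2w('w',[(322,148),(336,148),(337,267),(321,267)],.110,i)-p)@M*1000)[:,[0,2]].round(1).tolist())
E
```

```text
[[-4.0, 49.8], [6.5, 49.8], [8.1, -48.0], [-5.2, -48.0]]
```

```bash
python3 -m creep '[{"slide":[1,8,1],"roll":0,"grip":0},{"slide":[1,25,1],"roll":0,"grip":0},{"slide":[1,45,1],"roll":0,"grip":0},{"slide":[1,65,1],"roll":0,"grip":0},{"slide":[1,82,1],"roll":0,"grip":0},{"slide":[1,95,1],"roll":0,"grip":0},{"slide":[1,102,1],"roll":0,"grip":0},{"slide":[1,102,1],"roll":0,"grip":0},{"slide":[1,102,1],"roll":0,"grip":0},{"slide":[1,102,1],"roll":0,"grip":0}]'; python3 - <<'E'
from bench import robot,snapshot
import cv2
for n in('wrist','scene'):
    a=cv2.cvtColor(snapshot(n),cv2.COLOR_RGB2BGR);cv2.imwrite(f'pics/{n}10.png',a)
cv2.imwrite('pics/sc10c.png',cv2.resize(a[130:270,270:400],None,fx=4,fy=4,interpolation=cv2.INTER_CUBIC))
E
```

```text
time: 14.42
tool_pos: [0.5443, 0.04, 0.0795]
ee_rot: [-1.571, -0.002, 0.244]
wrist_force: [0.7, -0.6, 0.0]
width: 0.0939
```

View pics/wrist10.png

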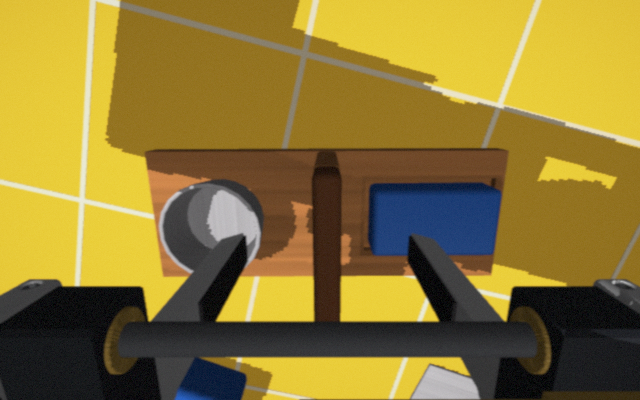

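View pics/sc10c.png

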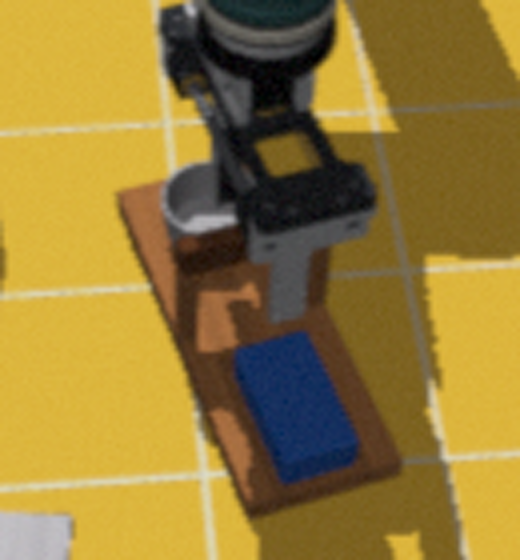

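The bar is at column 327, midway between the fingers. I'll close on it.

```bash
python3 -m creep '[{"slide":[0,1,0],"roll":0,"grip":0.4},{"slide":[0,1,0],"roll":0,"grip":0.6},{"slide":[0,1,0],"roll":0,"grip":0.75},{"slide":[0,1,0],"roll":0,"grip":0.8},{"slide":[0,1,0],"roll":0,"grip":0.85},{"slide":[0,1,0],"roll":0,"grip":1},{"slide":[0,1,0],"roll":0,"grip":1},{"slide":[0,1,0],"roll":0,"grip":1},{"slide":[0,1,0],"roll":0,"grip":1},{"slide":[0,1,0],"roll":0,"grip":1},{"slide":[0,1,0],"roll":0,"grip":1},{"slide":[0,1,0],"roll":0,"grip":1},{"slide":[0,1,0],"roll":0,"grip":1},{"slide":[0,1,0],"roll":0,"grip":1}]'
```

```text
time: 15.68
tool_pos: [0.5437, 0.04, 0.0775]
ee_rot: [-1.571, -0.0, 0.244]
wrist_force: [1.2, -0.2, -0.4]
width: 0.0142
```

Width is 14.2 mm, which matches the bar. I'll lift slowly by 20 mm first and check it is level.

```bash
python3 -m creep '[{"slide":[0,-1,0],"roll":0,"grip":1},{"slide":[0,-3,0],"roll":0,"grip":1},{"slide":[0,-6,0],"roll":0,"grip":1},{"slide":[0,-10,0],"roll":0,"grip":1},{"slide":[0,-14,0],"roll":0,"grip":1},{"slide":[0,-17,0],"roll":0,"grip":1},{"slide":[0,-19,0],"roll":0,"grip":1},{"slide":[0,-20,0],"roll":0,"grip":1},{"slide":[0,-20,0],"roll":0,"grip":1},{"slide":[0,-20,0],"roll":0,"grip":1}]'; python3 - <<'E'
from bench import robot,snapshot
import cv2
print(robot.get_obs()['wrist_torque'])
a=cv2.cvtColor(snapshot('wrist'),cv2.COLOR_RGB2BGR);cv2.imwrite('pics/wrist11.png',a)
a=cv2.cvtColor(snapshot('scene'),cv2.COLOR_RGB2BGR);cv2.imwrite('pics/sc11c.png',cv2.resize(a[130:270,270:400],None,fx=4,fy=4,interpolation=cv2.INTER_CUBIC))
E
```

```text
time: 16.52
tool_pos: [0.5435, 0.04, 0.0975]
ee_rot: [-1.571, -0.0, 0.244]
wrist_force: [0.6, -0.3, -6.6]
width: 0.0137
[-0.05566376  0.05276305 -0.01419173]
```

View pics/wrist11.png

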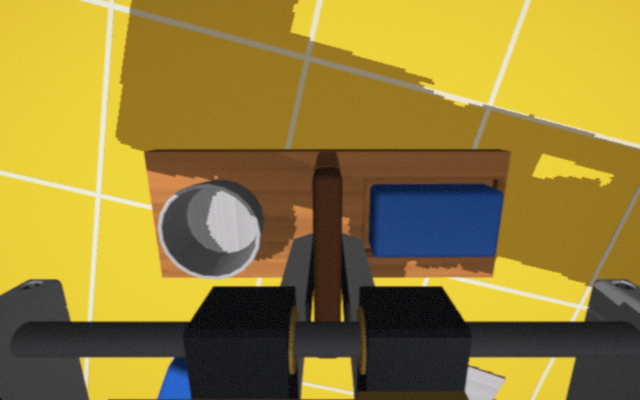

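View pics/sc11c.png

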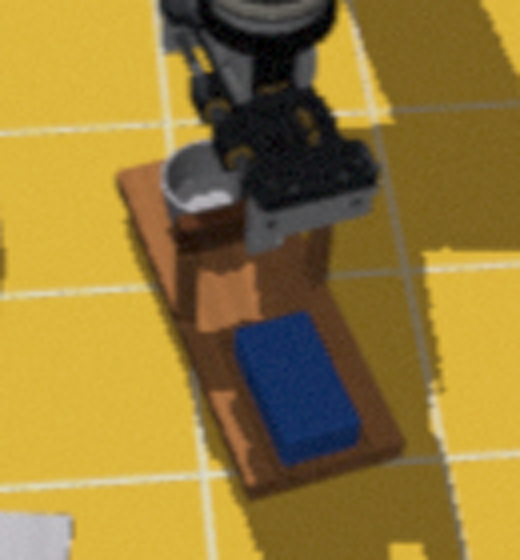

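It carries 6.5 N, the caddy plus soap. The board looks the same in the wrist view as before the lift: left corner (147,151), right (510,151) against 508. I'll raise it to about 150 mm.

```bash
python3 -m creep '[{"slide":[0,-2,0],"roll":0,"grip":1},{"slide":[0,-7,0],"roll":0,"grip":1},{"slide":[0,-15,0],"roll":0,"grip":1},{"slide":[0,-25,0],"roll":0,"grip":1},{"slide":[0,-36,0],"roll":0,"grip":1},{"slide":[0,-48,0],"roll":0,"grip":1},{"slide":[0,-60,0],"roll":0,"grip":1},{"slide":[0,-72,0],"roll":0,"grip":1},{"slide":[0,-84,0],"roll":0,"grip":1},{"slide":[0,-96,0],"roll":0,"grip":1},{"slide":[0,-107,0],"roll":0,"grip":1},{"slide":[0,-116,0],"roll":0,"grip":1},{"slide":[0,-123,0],"roll":0,"grip":1},{"slide":[0,-128,0],"roll":0,"grip":1},{"slide":[0,-130,0],"roll":0,"grip":1},{"slide":[0,-130,0],"roll":0,"grip":1},{"slide":[0,-130,0],"roll":0,"grip":1},{"slide":[0,-130,0],"roll":0,"grip":1},{"slide":[0,-130,0],"roll":0,"grip":1},{"slide":[0,-130,0],"roll":0,"grip":1}]'; python3 - <<'E'
from h import *
from bench import robot,snapshot
import cv2,json
i=camera_info('wrist');o=robot.get_obs()
a=cv2.cvtColor(snapshot('wrist'),cv2.COLOR_RGB2BGR);cv2.imwrite('pics/wrist12.png',a)
json.dump({'i':{k:np.array(v).tolist() for k,v in i.items()},'p':np.array(o['tool_pos']).tolist(),'r':np.array(o['ee_rot']).tolist()},open('wrist12.json','w'))
a=cv2.cvtColor(snapshot('scene'),cv2.COLOR_RGB2BGR);cv2.imwrite('pics/scene12.png',a)
E
```

```text
time: 18.28
tool_pos: [0.5433, 0.04, 0.2268]
ee_rot: [-1.57, 0.001, 0.244]
wrist_force: [-0.2, 0.0, -6.8]
width: 0.0138
```

View pics/wrist12.png

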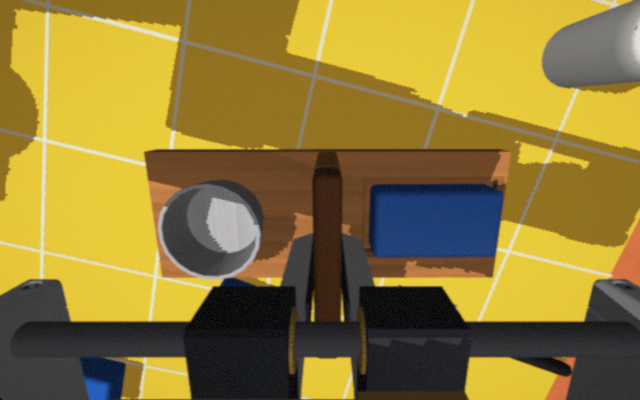

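View pics/scene12.png

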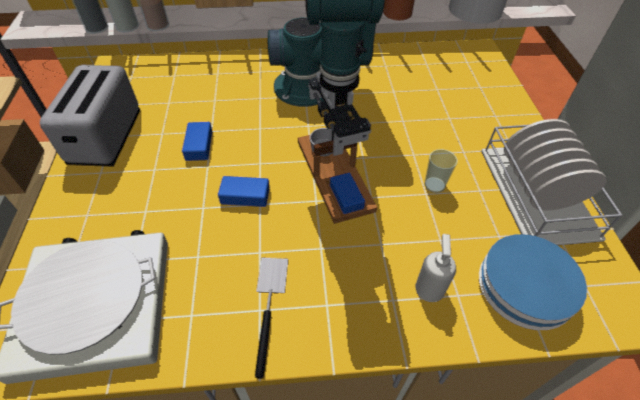

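Both pictures show the caddy hanging level, the soap in its pocket at wrist (435,220), and the tumbler, dispenser and spatula at the same scene pixels as at the start. One last enlarged check before handing in.

```bash
python3 - <<'E'
import cv2,numpy as np
from h import *
import json
from scipy.spatial.transform import Rotation as R
a=cv2.imread('pics/wrist12.png');cv2.imwrite('pics/w12c.png',cv2.convertScaleAbs(cv2.resize(a[140:285,330:520],None,fx=4,fy=4,interpolation=cv2.INTER_CUBIC),alpha=1.6,beta=20))
d=json.load(open('wrist12.json'));i=d['i'];p=np.array(d['p']);M=R.from_euler('xyz',d['r']).as_matrix()
P=px2w('w',[(147,152),(510,152),(495,277),(162,277)],p[2]-.0775+.018,i);print(((P-p)@M*1000)[:,[0,2]].round(1).tolist())
s=cv2.imread('pics/scene0.png').astype(int);t=cv2.imread('pics/scene12.png').astype(int)
for n,(x0,y0,x1,y1) in dict(tumbler=(422,145,462,198),disp=(412,230,460,305),spat=(252,252,295,380)).items():print(n,abs(s-t)[y0:y1,x0:x1].mean().round(1))
E
python3 -m creep '[{"slide":[0,0,0],"roll":0,"grip":1},{"slide":[0,0,0],"roll":0,"grip":1},{"slide":[0,0,0],"roll":0,"grip":1},{"slide":[0,0,0],"roll":0,"grip":1},{"slide":[0,0,0],"roll":0,"grip":1},{"slide":[0,0,0],"roll":0,"grip":1}]'
```

```text
[[-129.9, 47.9], [131.3, 48.2], [133.9, -51.1], [-132.1, -51.5]]
tumbler 26.1
disp 6.1
spat 6.4
time: 18.88
tool_pos: [0.5436, 0.04, 0.2275]
ee_rot: [-1.571, -0.0, 0.244]
wrist_force: [-0.6, -0.1, -6.8]
width: 0.014
```

View pics/w12c.png

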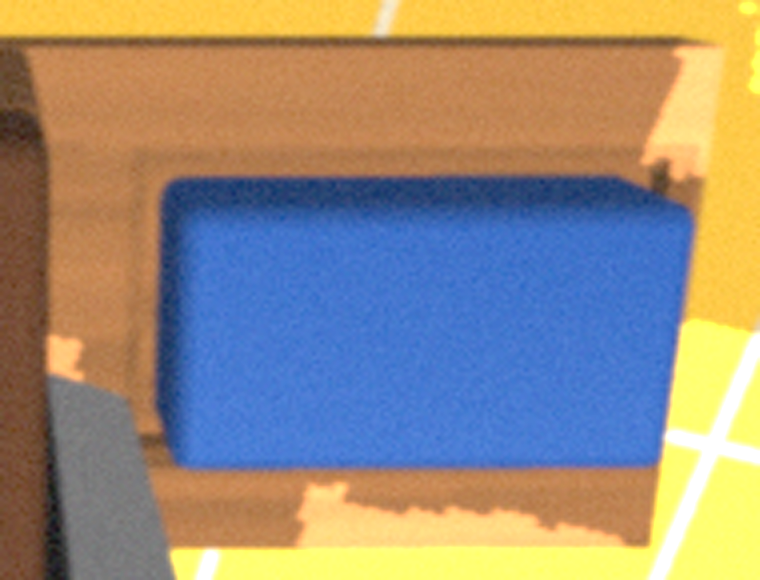

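```bash
python3 -c "
from bench import ticket
print(ticket.close_job())"
```

```text
the job is handed in; nothing more can be done
None
```

I placed the smallest blue soap (90×50 mm) in the caddy's pocket and let it go while the caddy stood on the counter. I then picked the caddy up by its handle bar and handed the job in while still holding it, at 18.9 s; no verdict is reported.

**Soap:** after release it measured about 0.3 mm from the pocket centre, square, with a gap all round. The last close-up still shows it down in the pocket; its far end was partly hidden from the camera there.

**Caddy:** its underside is about 150 mm up, judged from how far the tool was raised. It hung level and steady with a load of about 6.8 N, and the fingers were closed on the bar at 14 mm.

**Tumbler, dispenser and spatula:** they appear at the same places in the scene picture as at the start. An automatic before/after comparison differed for the tumbler (26, against about 6 for the other two). I put that down to the arm's shadow leaving it, because I saw no shift by eye, but I did not measure its position again.

**Disagreement:** while aligning the soap, the wrist and scene cameras differed by about 2 mm along the caddy. I used a value in between and checked it again close to the pocket before lowering.

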